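# Work the bamboo tweezers out of the half-lidded tub and hold them over the bonsai pot

## Task

The long bamboo tweezers lie in the clear tub with their tips under its half lid, and they are longer than the opening: take them by the handle, tilt them and draw them out slantwise through the open half without shifting the tub. Then finish while holding them in the gripper with the tips slanting downwards over the middle of the bonsai pot, a few centimetres above the moss, touching neither the pot nor the tub. Leave the bonsai pot, the little clay pots and the plant mister standing where they are.

Things in the scene. Friction and masses are not known exactly. Their poses are not given: they have to be found in the camera images.
- tweezers_mid (a point): Centre (half-way along and up) of the bamboo tweezers: one rigid piece, 35 g, 240 mm long, 14 mm high. Own x points along them to the tips (+120 mm; handle end at -120 mm), z up as they lie. From x = -120 to -35 mm a solid handle 16 mm wide (y) with flat parallel sides, to be pinched across y; beyond it two arms bow out to 24 mm over all and meet at the tips.
- tweezers_tip (a point): The tips of the tweezers, 120 mm along their x axis from the centre. At the start they are under the tub's lid.
- tweezers_head (a point): The handle end of the tweezers, 120 mm behind the centre. At the start the handle lies in the tub's open half; the tweezers lie level on two ribs, underside 22 mm and centre 29 mm above the table.
- tub: Clear plastic tub, 1.3 kg, loose on the table: 298 (x) by 138 (y) mm outside, 290 by 130 inside, floor 4 mm thick, rim 70 mm above the table. Origin under its centre, z up. The tweezers lie along its x, tips to -x, handle to +x. Two cross ribs, 6 mm thick, tops 22 mm above the table, stand at x = -70 and +100 mm.
- tub_opening (a point): Centre of the tub's opening, at rim height: the opening is the tub's +x half, from x = 0 to +145 mm and 130 mm wide; axes as the tub's. The -x half is covered by a fixed white half lid, underside 70 mm, top 76 mm above the table, with a lip up to 80 mm along its edge at x = 0.
- bonsai_pot: Round celadon bonsai pot, 156 mm across the rim, rim 58 mm above the table, filled with a moss mound whose top is 71 mm above the table at the middle. Origin at the centre of its underside. Loose, 1.2 kg.
- mister: Bystander: steel plant mister with a brass pump button, 76 mm across, 177 mm tall, origin at the centre of its underside, z up.
- clay_pot_far: Bystander: small terracotta pot, 54 mm across, 46 mm tall, between tub and bonsai pot, farther from the robot; origin under its centre.
- clay_pot_near: Bystander: small terracotta pot, 49 mm across, 42 mm tall, between tub and bonsai pot, nearer to the robot; origin under its centre.
Mind the look-alikes: they are no part of the job. Of the things shaped like the part that bears tweezers_mid, the wooden one is meant.

How it is judged:
On the way, in this order (a step that is already met when the one before it is completed fails the run):
1. the handle end is up through the opening while the tips are still inside the tub under the level of the lid (z of tweezers_head in the frame of tub above 0.085 m and z of tweezers_tip in the frame of tub below 0.066 m and x of tweezers_tip in the frame of tub below 0.145 m), for 0.05 s.
2. the whole tweezers are out, above the tub (height (world z) of each of tweezers_tip, tweezers_head above 0.085 m), for 0.1 s.
At the end, for the whole second after the job is handed in: The fingers hold the tweezers still, tips within 45 mm of the pot's middle seen from above and 80 to 155 mm above the table, sloping down at least 15 degrees to the tips; neither tweezers nor arm touch pot or tub, and both stand within 30 mm of where they started (horizontal distance between tweezers_tip and bonsai_pot below 0.045 m and height (world z) of tweezers_tip between 0.08 and 0.155 m and angle between tweezers_mid's own x axis and vertical above 1.83 rad and contact force between the fingers and tweezers above 1 N and contact force between each of tweezers, the arm and bonsai_pot below 0.05 N and contact force between each of tweezers, the arm and tub below 0.05 N and linear speed of tweezers below 0.05 m/s and distance of each of tub, bonsai_pot from where it was at the start of the episode below 0.03 m); the arm keeps its last pose, push and grip.
It fails at once if the tub is shifted by more than 30 mm or tipped (distance of tub from where it was at the start of the episode above 0.03 m or angle between tub's own z axis and vertical above 0.2 rad).
It fails at once if the bonsai pot is shifted by more than 30 mm or tipped (distance of bonsai_pot from where it was at the start of the episode above 0.03 m or angle between bonsai_pot's own z axis and vertical above 0.2 rad).
It fails at once if the mister or a small clay pot is shifted by more than 30 mm, or the mister tipped (distance of any of mister, clay_pot_far, clay_pot_near from where it was at the start of the episode above 0.03 m or angle between mister's own z axis and vertical above 0.3 rad).
It also fails if it takes over 48 s, if anything falls off the work surface, if the arm or the gripper's body presses on something with over 40 N, if the wrist force passes 120 N, or if a joint passes its speed limit or range.

## Robot

A 7-joint arm with a two-finger parallel gripper is mounted at the origin on the work surface. World frame = base frame: x ahead of the robot, y to its left, z up, the work surface at z = 0. Lengths are in m, angles in rad, forces in N, time in s.
With the tool pointing down it reaches from about 0.4 to 0.875 m from the base axis. Payload 19.3 kg.
Tool frame: the origin (TCP) lies at the very end of the fingers, on their centre line; the grasp point (between the pads) lies 19 mm behind it; z points along the fingers, y is the line along which they close (so a half turn about z gives the same grasp; the last joint's range is limited). The gripper opens to 85 mm and grips with 20 to 120 N. Pads are 22 mm wide; open, the fingers measure 114 mm over their backs; the gripper's body (76 mm by 85 mm) begins 54 mm behind the grasp point. The pads swing forward as they close: fully open they stand 13 mm farther back than shut.
Start: joints at [1.276, 0.521, -0.036, 1.599, 0.021, 1.021, -0.113], TCP at [0.139, -0.609, 0.231] pointing down, gripper open.
Joint ranges: [-2.91, 2.91], [-0.3, 2.13], [-1.5, 1.42], [0.17, 2.43], [-1.26, 4.41], [0.16, 1.93], [-2.52, 2.52]. Speed limits (rad/s): [1.89, 1.89, 2.39, 2.39, 3.01, 3.01, 3.01].

## Interface

Orientations are given as [roll, pitch, yaw] about the fixed x, y, z axes, in that order (R = Rz(yaw) Ry(pitch) Rx(roll)).
In Python, from workcell import bot gives the robot as it stands.
- The arm moves only by the tool jog_arm, never from a script. Its argument "motion" is a list of rows, each a list of 5 numbers: the shift along the tool's x, y, z scaled (see below), then the turn about the tool's z scaled (see below), then the opening, from 0 (shut) to 1 (fully open). A call has 1 to 12 rows; each row shifts and turns the commanded pose from where the row before left it, along the tool's axes as they then stand; what a row does not reach is not made up. The controller multiplies each number of a shift by 30 mm and each number of a turn by 0.08 rad. A row lasts 1/10 s, in which the tool goes at most 50 mm and 8.59 degrees, less where a joint would pass 70% of its speed; a pose out of reach is approached as far as the arm can. A call with a number of a shift or a turn outside -1 to 1 is refused whole. A call with a gripper value outside its range is refused whole. The fingers move at their own pace and stop on an object; "newtons" is the grip in N (left out, the last holds). Time passes only in rows, so rows that do not move let the fingers close. It gives the time, the measured TCP pose, the force, the opening and the grip force at its end, in the units of the state.
- bot.observe(): the state, without advancing time (a new reading comes with each control period).
- bot.grab_frame(name): name is "scene" or "top" or "wrist"; returns a dict with "pixels" (384x512x3 uint8, red, green, blue), "fovy" (degrees; the focal length in pixels is half the picture's height over the tangent of half this angle, whatever the lens; pixels are square), "cx", "cy" (the principal point, pixels), "rvec" (rotation vector, rad) and "tvec" (3), from world to camera coordinates, as OpenCV has them; the wrist camera has in their place "mount" (4x4, takes a point from camera to tool coordinates, whose origin is the TCP and whose axes are the flange's). Camera axes: x right, y down, z forward; pixel columns grow to the right and rows downward; lengths in m; the calibration is good to about 2 mm. The wrist camera is an equidistant fisheye: a pixel r from the principal point sees the ray r / f radians off the axis. A picture is of the moment at which its call begins: read the wrist's pose just before it. There is no depth.
- bot.job_done(): hands the job in; it is judged then, once.
The state is a dict: "clock": time; "qpos": joint angles; "qd": joint speeds; "joint_efforts": joint torques, N m; "position": TCP position; "tool_rot": TCP orientation; "force": force on the tool from outside, world axes, zero at the start; "moment": the same for the moment, N m; "grip_width": finger opening in m; "finger_force": force on a finger pad.
Only numpy, scipy, OpenCV 4.12 (cv2) and the standard library are available. Lean on these libraries where they do the work, as an engineer would, in place of code of your own. Each camera call takes 0.05 s, during which the arm holds its last target. There are 200 camera calls.

## Working session

There is one attempt and no reset: what is moved stays moved. The work goes in short steps, Python scripts to look and compute and a tool call to move; the robot and the scene stay as the last step left them, time stands still between calls to the robot, and variables do not carry over. Pictures are saved under pics/ and viewed, at most 10 in all, crops included, and the job is handed in when it is done.

Besides the shell and the picture viewer there is one more tool, called after "Call:" as a command line: name --pt "numbers of a row" for each row, then --argument value for the rest. jog_arm: Moves the arm, as the interface text tells. Shifts and turns lie within -1 to 1; 1 stands for 30 mm of shift or 0.08 rad of turn. Its arguments: {"type":"object","properties":{"motion":{"type":"array","items":{"type":"array","items":{"type":"number"}}},"newtons":{"type":"number"}},"required":["motion"]}

```bash
mkdir -p pics; cat > h.py <<'E'
import numpy as np, cv2
from workcell import bot
def K(f):
    h=f["pixels"].shape[0]; F=h/2/np.tan(np.radians(f["fovy"])/2); return F,f["cx"],f["cy"]
def ray(f,u,v):
    F,cx,cy=K(f); R=cv2.Rodrigues(np.array(f["rvec"],float))[0]; t=np.array(f["tvec"],float).ravel()
    d=R.T@np.array([(u-cx)/F,(v-cy)/F,1]); return -R.T@t,d
def onz(f,u,v,z):
    o,d=ray(f,u,v); return o+d*(z-o[2])/d[2]
def save(f,n): cv2.imwrite("pics/"+n,cv2.cvtColor(f["pixels"],cv2.COLOR_RGB2BGR))
E
python3 - <<'E'
from h import *
import pickle
fs={n:bot.grab_frame(n) for n in("scene","top","wrist")}
pickle.dump(fs,open("f0.pkl","wb"))
a=np.hstack([fs["scene"]["pixels"],fs["top"]["pixels"]])
cv2.imwrite("pics/a.png",cv2.cvtColor(cv2.resize(fs["top"]["pixels"],(800,600)),cv2.COLOR_RGB2BGR))
save(fs["scene"],"b.png")
print(bot.observe())
for n in("scene","top"):print(n,ray(fs[n],fs[n]["cx"],fs[n]["cy"]),fs[n]["fovy"])
print(fs["wrist"]["mount"],fs["wrist"]["fovy"])
E
```

```text
{'clock': 0.15, 'qpos': array([ 1.27580852,  0.5218697 , -0.03630672,  1.599859  ,  0.02120449,
        1.02109457, -0.11276951]), 'qd': array([ 0.00141203, -0.00232762, -0.00078949, -0.00324856, -0.00110506,
       -0.00136541,  0.00063766]), 'joint_efforts': array([ 2.97569852e-03, -9.27389503e+01,  1.98123045e+00, -3.70058441e+01,
        1.80799398e-02,  6.31270115e-03, -5.41776808e-05]), 'position': array([ 0.13921655, -0.60904725,  0.23086925]), 'tool_rot': array([-3.14074994e+00,  7.02033080e-05,  2.24790077e-01]), 'force': array([-0.06722558,  0.09741803,  0.53943681]), 'moment': array([0.06061816, 0.00381389, 0.03235465]), 'finger_force': 0.0, 'grip_width': 0.08561423443582568}
scene (array([ 1.00532874, -0.46195272,  0.74279481]), array([-0.54574372,  0.44230925, -0.71170663])) 55.719563283798095
top (array([ 0.35540848, -0.03185849,  1.45882513]), array([ 0.09973426, -0.00177293, -0.99501253])) 45.55027883695463
[[ 3.47142701e-04 -9.57696492e-01 -2.87779964e-01  7.29213038e-02]
 [ 9.99999853e-01  2.12557813e-04  4.98911656e-04  1.21167308e-04]
 [-4.16636063e-04 -2.87780095e-01  9.57696425e-01 -1.43288823e-01]
 [ 0.00000000e+00  0.00000000e+00  0.00000000e+00  1.00000000e+00]] 65.70646984690485
```

View pics/a.png

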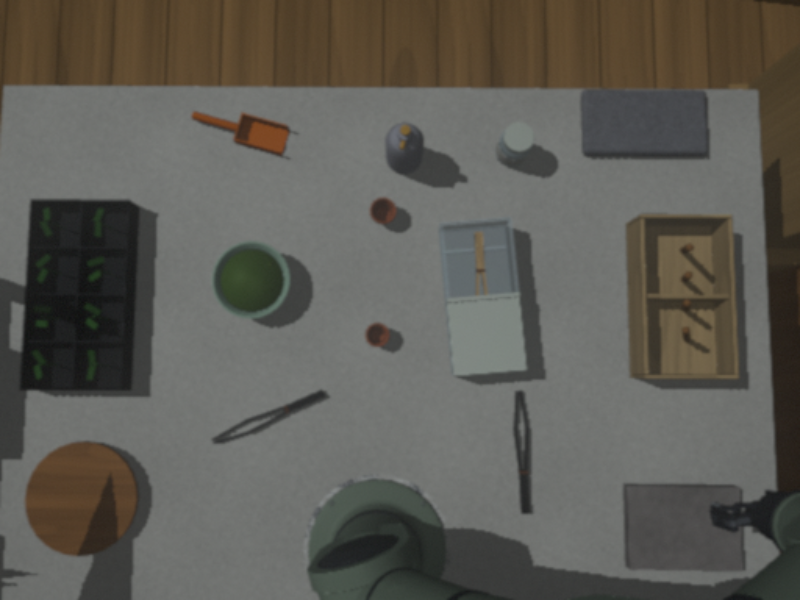

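View pics/b.png

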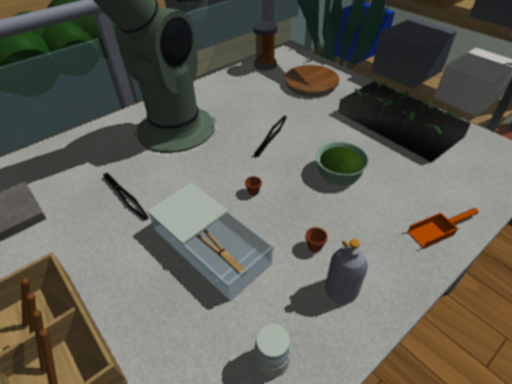

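The top view (800 px scale) shows three things shaped like tweezers:
- A wooden one in the tub at (481,262).
- A black one on the table at (270,415).
- A black one on the table at (523,450).

The wooden one fits, because it's bamboo and its tips go under the lid. I'll confirm it in an enlarged crop. The bonsai pot is at (252,280), the clay pots at (383,210) and (377,334), and the mister at (405,148).

```bash
python3 - <<'E'
from h import *
import pickle
fs=pickle.load(open("f0.pkl","rb"));f=fs["top"];p=f["pixels"]
c=p[130:250,270:345]; s=fs["scene"]["pixels"][170:300,140:280]
g=np.clip(cv2.resize(c,None,fx=5,fy=5,interpolation=cv2.INTER_CUBIC)*1.6,0,255).astype(np.uint8)
cv2.imwrite("pics/c.png",g[:,:,::-1])
hsv=cv2.cvtColor(p,cv2.COLOR_RGB2HSV)
def big(m,lab,z,roi=None):
    m=m.astype(np.uint8)
    if roi: q=np.zeros_like(m);a,b,cc,d=roi;q[a:b,cc:d]=m[a:b,cc:d];m=q
    k=max(cv2.findContours(m,cv2.RETR_EXTERNAL,cv2.CHAIN_APPROX_NONE)[0],key=cv2.contourArea)
    r=cv2.minAreaRect(k);x=cv2.boxPoints(r)
    print(lab,cv2.contourArea(k),r,[onz(f,*q,z)[:2].round(4).tolist() for q in x], "ctr",onz(f,*r[0],z)[:2].round(4))
    return k
h,sa,v=[hsv[:,:,i].astype(int) for i in range(3)]
print(hsv[165:172,304:312].tolist()[0], p[215,310],p[150,290],p[250,400-60])
k=big((h>8)&(h<25)&(sa>60)&(v>70),"wood",.036,(140,195,280,335))
pts=k[:,0].astype(float);w=np.array([onz(f,*q,.036)[:2] for q in pts]);
l=cv2.fitLine(w.astype(np.float32),cv2.DIST_L2,0,.01,.01).ravel();print("axis",l);t=(w-l[2:])@l[:2];print("ends",l[2:]+l[:2]*t.min(),l[2:]+l[:2]*t.max())
big((h>35)&(h<95)&(sa>50),"pot",.058,(140,220,120,200))
for n,r in(("far",(120,150,230,262)),("near",(200,228,230,256))): big((h<12)&(sa>80),n,.045,r)
big((h>70)&(h<110)&(p.astype(int).sum(2)>380),"lid",.078,(180,245,270,350))
E
```

```text
[[19, 34, 105], [18, 81, 116], [19, 90, 119], [18, 89, 117], [18, 87, 114], [20, 49, 105], [60, 5, 100], [97, 21, 107]] [129 135 130] [ 98 106 108] [115 116 114]
wood 88.5 ((306.847900390625, 167.5449676513672), (37.256324768066406, 4.712942600250244), 86.05481719970703) [[0.6278, -0.1955], [0.6289, -0.2103], [0.511, -0.2177], [0.5099, -0.203]] ctr [ 0.5692 -0.2066]
axis [ 0.9936972   0.11209753  0.5700219  -0.2084699 ]
ends [ 0.51076447 -0.21515464] [ 0.62831796 -0.20189361]
pot 1157.0 ((160.5, 179.0), (38.0, 39.0), 90.0) [[0.5858, 0.3097], [0.5867, 0.189], [0.4686, 0.1863], [0.4678, 0.306]] ctr [0.5269 0.2477]
far 63.5 ((246.21377563476562, 135.63446044921875), (11.792459487915039, 14.948187828063965), 41.6335334777832) [[0.6622, 0.0141], [0.6983, -0.0169], [0.6733, -0.0448], [0.6374, -0.0139]] ctr [ 0.6678 -0.0154]
near 57.5 ((241.5, 214.0), (12.0, 13.0), 90.0) [[0.4398, 0.0175], [0.4401, -0.0227], [0.403, -0.023], [0.4027, 0.0171]] ctr [ 0.4214 -0.0028]
lid 39.0 ((317.042724609375, 202.38412475585938), (18.883792877197266, 18.11077308654785), 83.6598129272461) [[0.4818, -0.2015], [0.4883, -0.2562], [0.4314, -0.262], [0.425, -0.2075]] ctr [ 0.4566 -0.2318]
```

View pics/c.png

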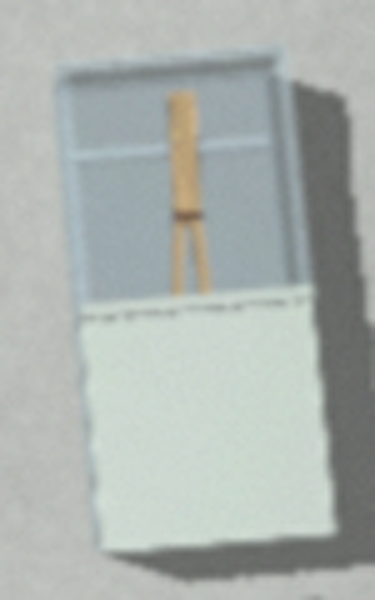

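The crop shows the bamboo tweezers: handle end at crop (182,92), band at (188,215), and the arms going under the white lid edge, which runs from (82,303) to (312,288). So this is the right one. Next I'll compute the tub frame.

```bash
python3 - <<'E'
from h import *
import pickle
f=pickle.load(open("f0.pkl","rb"))["top"]
P=lambda u,v,z:onz(f,270+(u+.5)/5-.5,130+(v+.5)/5-.5,z)[:2].round(4)
for n,u,v,z in[("rimFL",57,62,.07),("rimFR",290,50,.07),("lidEL",82,303,.08),("lidER",312,288,.08),("lidNL",100,550,.076),("lidNR",337,533,.076),("head",182,92,.036),("band",188,215,.036),("ribL",72,153,.022),("ribR",285,140,.022),("armL",176,292,.036),("armR",207,290,.036)]: print(n,P(u,v,z))
print("mister base?",onz(f,405*.64,172*.64,0)[:2],"button",onz(f,405*.64,128*.64,.177)[:2])
s=pickle.load(open("f0.pkl","rb"))["scene"]
print("mister scene base", onz(s,343,297,0)[:2],"top",onz(s,350,243,.177)[:2], "pot scene", onz(s,342,160,.058)[:2])
E
```

```text
rimFL [ 0.6431 -0.1231]
rimFR [ 0.6516 -0.267 ]
lidEL [ 0.4928 -0.1377]
lidER [ 0.5029 -0.2772]
lidNL [ 0.344  -0.1487]
lidNR [ 0.3551 -0.2914]
head [ 0.6315 -0.2043]
band [ 0.5531 -0.2077]
ribL [ 0.5943 -0.1358]
ribR [ 0.6037 -0.2714]
armL [ 0.5045 -0.1999]
armR [ 0.5059 -0.2193]
mister base? [ 0.7628424  -0.05653101] button [ 0.79651418 -0.05310707]
mister scene base [ 0.81168826 -0.06132655] top [ 0.79211783 -0.05869967] pot scene [0.53976926 0.2421371 ]
```

Call:
jog_arm --pt "0 0 0 0.69 1" --pt "0 0 0 0.69 1" --pt "0 0 0 0.68 1" --pt "0.95 -0.78 0 0 1" --pt "0.95 -0.78 0 0 1" --pt "0.95 -0.78 0 0 1" --pt "0.95 -0.78 0 0 1" --pt "0.95 -0.78 0 0 1" --pt "0.95 -0.78 0 0 1" --pt "0.95 -0.78 0 0 1" --pt "0.95 -0.78 0 0 1" --pt "0.95 -0.78 0 0 1"

```text
clock: 1.35
position: [0.3836, -0.3825, 0.2312]
tool_rot: [-3.142, 0.0, 0.06]
force: [0.7, -0.3, -0.4]
grip_width: 0.0856
finger_force: 0.0
```

Call:
jog_arm --pt "0.95 -0.78 0 0 0.5" --pt "0.95 -0.78 0 0 0.5" --pt "0.95 -0.78 0 0 0.5" --pt "0.95 -0.78 0 0 0.5" --pt "0.95 -0.78 0 0 0.5" --pt "0.95 -0.78 0 0 0.5" --pt "0.95 -0.78 0 0 0.5" --pt "0 0 0 0 0.5" --pt "0 0 0 0 0.5" --pt "0 0 0 0 0.5"

```text
clock: 2.35
position: [0.5714, -0.209, 0.2311]
tool_rot: [3.141, 0.001, 0.059]
force: [-0.4, 0.2, -0.0]
grip_width: 0.0431
finger_force: 0.0
```

```bash
cat >> h.py <<'E'
from scipy.spatial.transform import Rotation as Ro
def wz(f,s,u,v,z):
    F=f["pixels"].shape[0]/2/np.tan(np.radians(f["fovy"])/2)
    d=np.array([u-f["cx"],v-f["cy"]]);r=np.hypot(*d);th=r/F
    c=np.r_[d/r*np.sin(th),np.cos(th)] if r>0 else np.array([0,0,1.])
    M=np.array(f["mount"]);R=Ro.from_euler("xyz",s["tool_rot"]).as_matrix()
    o=R@M[:3,3]+s["position"];d=R@M[:3,:3]@c
    return o+d*(z-o[2])/d[2]
E
python3 - <<'E'
from h import *
import pickle
s=bot.observe();f=bot.grab_frame("wrist");pickle.dump((s,f),open("w1.pkl","wb"))
g=np.clip(cv2.resize(f["pixels"],(800,600))*1.4,0,255).astype(np.uint8);cv2.imwrite("pics/d.png",g[:,:,::-1])
print(f["cx"],f["cy"],f["fovy"])
E
```

```text
253.59790390802362 191.22780444382653 65.70646984690485
```

View pics/d.png

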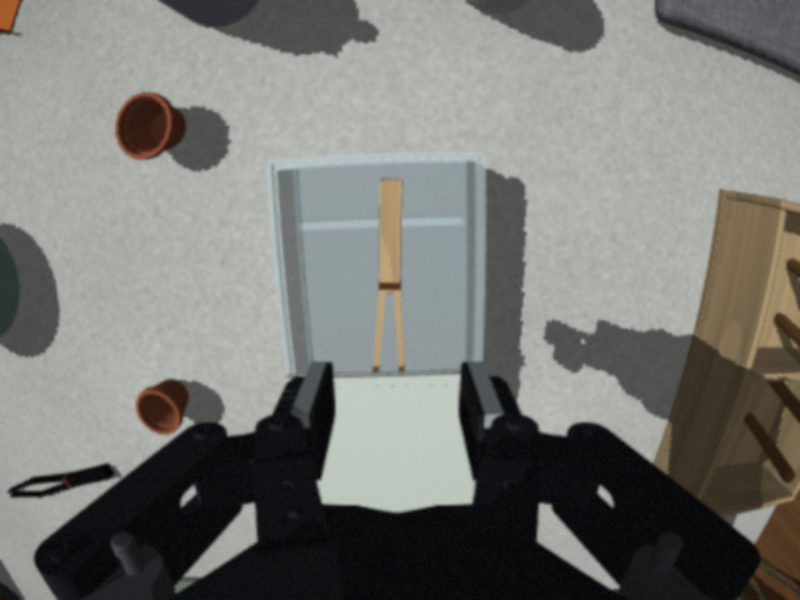

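The wrist view is clear: handle end at (391,180), band at (389.5,286), rib at y≈222, lid edge at y≈375, and tub rim corners at (270,162) and (485,155).

```bash
python3 - <<'E'
from h import *
import pickle
s,f=pickle.load(open("w1.pkl","rb"))
P=lambda u,v,z:wz(f,s,(u+.5)*.64-.5,(v+.5)*.64-.5,z)
hsv=cv2.cvtColor(f["pixels"],cv2.COLOR_RGB2HSV).astype(int)
m=((hsv[...,0]>8)&(hsv[...,0]<25)&(hsv[...,1]>70)&(hsv[...,2]>80)).astype(np.uint8)
m[:,:230]=0;m[:,270:]=0;m[:112]=0;m[182:]=0
y,x=np.nonzero(m);w=np.array([wz(f,s,a,b,.036)[:2] for a,b in zip(x,y)])
l=cv2.fitLine(w.astype(np.float32),cv2.DIST_L2,0,.001,.001).ravel();t=(w-l[2:])@l[:2]
print("yaw",np.arctan(l[1]/l[0]),"pt",l[2:],"ends",l[2:]+l[:2]*t.min(),l[2:]+l[:2]*t.max(), "width",np.ptp((w-l[2:])@[-l[1],l[0]]))
for n,u,v,z in[("head",391,179,.036),("band",389.5,288,.036),("arms",389,369,.036),("lidE",400,376,.08),("rimL",270,162,.07),("rimR",485,155,.07),("rib",400,222,.022),("ribL",300,225,.022),("ribR",463,220,.022)]: print(n,P(u,v,z).round(4))
for n,c in(("far",(145,125)),):print(n,P(*c,.046))
E
```

```text
yaw 0.03495548 pt [ 0.59421223 -0.20330848] ends [ 0.55585517 -0.20464981] [ 0.63203502 -0.20198583] width 0.014704795236560542
head [ 0.6326 -0.2018  0.036 ]
band [ 0.551  -0.2053  0.036 ]
arms [ 0.4837 -0.2086  0.036 ]
lidE [ 0.4996 -0.2161  0.08  ]
rimL [ 0.6424 -0.1214  0.07  ]
rimR [ 0.6542 -0.2623  0.07  ]
rib [ 0.5997 -0.2104  0.022 ]
ribL [ 0.5936 -0.1334  0.022 ]
ribR [ 0.6045 -0.2585  0.022 ]
far [ 0.67313755 -0.01051847  0.046     ]
```

Call:
jog_arm --pt "0.1 -0.13 0 0.19 0.5" --pt "0 0 1 0 0.5" --pt "0 0 1 0 0.5" --pt "0 0 1 0 0.5" --pt "0 0 1 0 0.5" --pt "0 0 1 0 0.5" --pt "0 0 0.8 0 0.5" --pt "0 0 0.5 0 0.5" --pt "0 0 0.5 0 0.5" --pt "0 0 0.3 0 0.5" --pt "0 0 0.18 0 0.5" --pt "0 0 0 0 0.5"

```text
clock: 3.6
position: [0.5748, -0.2042, 0.0127]
tool_rot: [-3.142, 0.0, 0.045]
force: [0.7, -0.2, -0.7]
grip_width: 0.043
finger_force: 0.0
```

Call:
jog_arm --pt "0 0 0 0 0.1" --pt "0 0 0 0 0.1" --pt "0 0 0 0 0.1" --pt "0 0 0 0 0.1" --pt "0 0 0 0 0.1" --pt "0 0 0 0 0.1" --pt "0 0 0 0 0.1" --pt "0 0 0 0 0.1" --newtons 20

```text
clock: 4.4
position: [0.5752, -0.2043, 0.0136]
tool_rot: [3.141, -0.001, 0.045]
force: [-1.2, 1.1, 7.1]
grip_width: 0.0158
finger_force: 23.0
```

Call:
jog_arm --pt "0 0 -0.3 0 0.1" --pt "0 0 -0.3 0 0.1" --pt "0 0 -0.3 0 0.1" --pt "0 0 0 0 0.1"

```text
clock: 4.8
position: [0.5756, -0.2045, 0.0416]
tool_rot: [3.141, -0.002, 0.045]
force: [-0.6, 0.1, -0.3]
grip_width: 0.0154
finger_force: 22.1
```

```bash
python3 - <<'E'
from h import *
import pickle
s=bot.observe();f=bot.grab_frame("scene");print(s["force"],s["grip_width"],s["position"])
g=np.clip(cv2.resize(f["pixels"][150:310,120:300],None,fx=3.5,fy=3.5,interpolation=cv2.INTER_CUBIC)*1.5,0,255).astype(np.uint8);cv2.imwrite("pics/e.png",g[:,:,::-1])
E
```

```text
[-0.56805188  0.10532349 -0.29297425] 0.015428826072871587 [ 0.5756068  -0.20447916  0.0416319 ]
```

View pics/e.png

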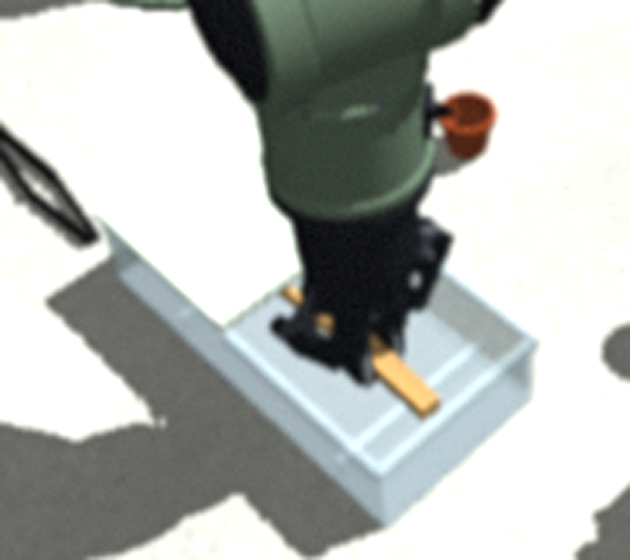

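The scene view shows the handle lifted off the rib in the fingers, head at crop (428,408), and the tub in place. I'll keep lifting against the lid edge and watch the force.

Call:
jog_arm --pt "0 0 -0.2 0 0.1" --pt "0 0 -0.2 0 0.1" --pt "0 0 -0.1 0 0.1" --pt "0 0 0 0 0.1"

```text
clock: 5.25
position: [0.5749, -0.2042, 0.0553]
tool_rot: [3.142, -0.0, 0.045]
force: [0.1, -0.3, -0.7]
grip_width: 0.0155
finger_force: 21.8
```

Call:
jog_arm --pt "0 0 -0.15 0 0.1" --pt "0 0 -0.15 0 0.1" --pt "0 0 0 0 0.1"

```text
clock: 5.55
position: [0.5751, -0.2042, 0.0645]
tool_rot: [3.141, -0.001, 0.045]
force: [0.9, 0.4, -2.3]
grip_width: 0.0155
finger_force: 21.6
```

Call:
jog_arm --pt "0 0 -0.15 0 0.1" --pt "0 0 -0.15 0 0.1" --pt "0 0 -0.1 0 0.1" --pt "0 0 0 0 0.1"

```text
clock: 5.95
position: [0.5752, -0.2042, 0.0765]
tool_rot: [3.141, -0.001, 0.045]
force: [0.7, -0.6, -1.3]
grip_width: 0.0158
finger_force: 21.7
```

```bash
python3 - <<'E'
from h import *
import pickle
s=bot.observe();f=bot.grab_frame("scene");t=bot.grab_frame("top");pickle.dump((s,f,t),open("f2.pkl","wb"));print(s["force"],s["position"])
a=np.clip(cv2.resize(f["pixels"][170:310,130:290],(640,560),interpolation=cv2.INTER_CUBIC)*1.3,0,255).astype(np.uint8);cv2.imwrite("pics/g.png",a[:,:,::-1])
E
```

```text
[ 0.7460689  -0.6201398  -1.30411371] [ 0.57517473 -0.2042307   0.07650833]
```

View pics/g.png

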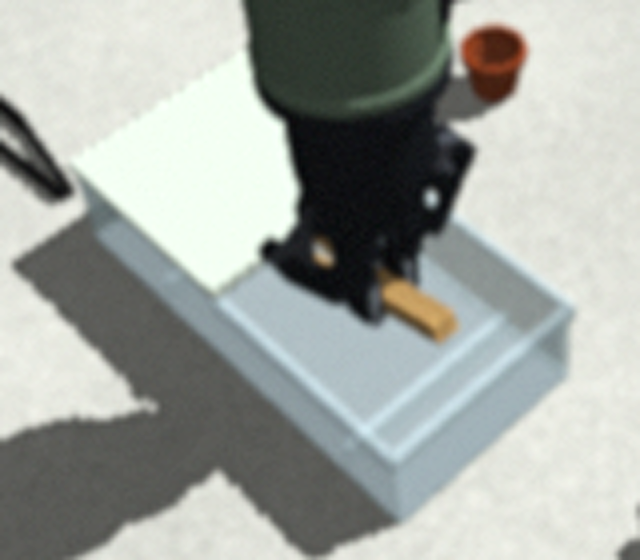

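The tweezers are tilted, with the handle end at crop (447,328), and the tub looks unmoved. To get the slope, I'll cast the head ray onto the vertical plane of the tweezers.

```bash
cat >> h.py <<'E'
def onplane(f,u,v,p,yaw):
    o,d=ray(f,u,v);n=np.array([-np.sin(yaw),np.cos(yaw),0]);return o+d*(n@(np.r_[p[:2],0]-o))/(n@d)
E
python3 - <<'E'
from h import *
import pickle
s,f,t=pickle.load(open("f2.pkl","rb"))
g=s["position"]+[0,0,.019]
for u,v in((447,328),(441,338),(455,320)):
    h=onplane(f,130+(u+.5)/4-.5,170+(v+.5)/4-.5,g,s["tool_rot"][2]);d=h-g;print(h.round(4),"len",np.linalg.norm(d).round(4),"slope",np.degrees(np.arctan2(d[2],np.hypot(*d[:2]))).round(1))
E
```

```text
[ 0.6319 -0.2017  0.1109] len 0.0588 slope 15.2
[ 0.6259 -0.202   0.0957] len 0.0508 slope 0.2
[ 0.6392 -0.2014  0.1254] len 0.0707 slope 25.0
```

Call:
jog_arm --pt "0.5 0 -0.22 0 0.1" --pt "0.5 0 -0.22 0 0.1" --pt "0.5 0 -0.22 0 0.1" --pt "0 0 0 0 0.1"

```text
clock: 6.45
position: [0.6216, -0.2017, 0.0963]
tool_rot: [3.141, -0.002, 0.046]
force: [0.3, -0.1, -0.5]
grip_width: 0.0156
finger_force: 21.8
```

Call:
jog_arm --pt "0.5 0 -0.22 0 0.1" --pt "0.5 0 -0.22 0 0.1" --pt "0.5 0 -0.22 0 0.1" --pt "0 0 0 0 0.1"

```text
clock: 6.85
position: [0.6658, -0.1997, 0.1157]
tool_rot: [-3.142, -0.001, 0.045]
force: [0.1, -0.3, -0.7]
grip_width: 0.0157
finger_force: 21.7
```

```bash
python3 - <<'E'
from h import *
import pickle
s=bot.observe();f=bot.grab_frame("scene");t=bot.grab_frame("top");pickle.dump((s,f,t),open("f3.pkl","wb"));print(s["force"],s["position"])
a=np.clip(cv2.resize(f["pixels"][160:300,140:300],(640,560),interpolation=cv2.INTER_CUBIC)*1.3,0,255).astype(np.uint8);cv2.imwrite("pics/i.png",a[:,:,::-1])
E
```

```text
[ 0.13861743 -0.32018347 -0.65509808] [ 0.66584817 -0.19971518  0.1157025 ]
```

View pics/i.png

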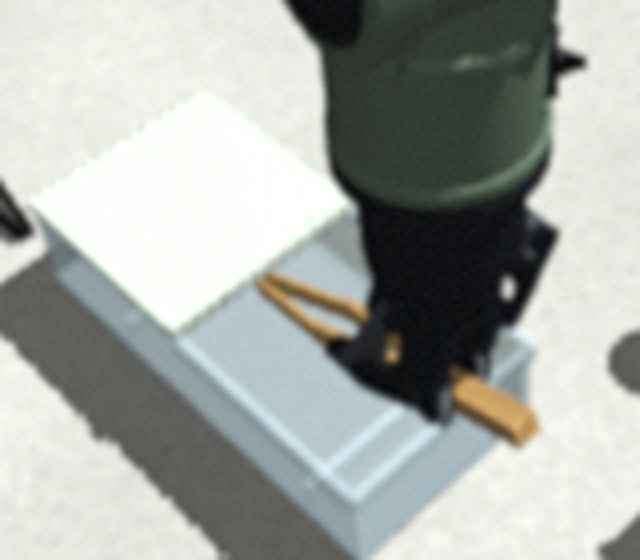

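The arms now show out to the lid edge at crop (262,280), so the tips are just under it. I'll draw out another 40 mm along the slope and then lift.

Call:
jog_arm --pt "0.5 0 -0.15 0 0.1" --pt "0.5 0 -0.15 0 0.1" --pt "0.4 0 -0.15 0 0.1" --pt "0 0 -0.5 0 0.1" --pt "0 0 -1 0 0.1" --pt "0 0 -1 0 0.1" --pt "0 0 0 0 0.1"

```text
clock: 7.65
position: [0.7073, -0.1992, 0.209]
tool_rot: [3.14, -0.005, 0.044]
force: [1.2, 0.4, -0.3]
grip_width: 0.0154
finger_force: 21.8
```

```bash
python3 - <<'E'
from h import *
import pickle
s=bot.observe();f=bot.grab_frame("scene");t=bot.grab_frame("top");pickle.dump((s,f,t),open("f4.pkl","wb"));print(s["force"],s["position"])
a=np.clip(cv2.resize(f["pixels"][130:290,150:350],(800,640),interpolation=cv2.INTER_CUBIC)[:600]*1.3,0,255).astype(np.uint8);cv2.imwrite("pics/j.png",a[:,:,::-1])
E
```

```text
[ 1.15852267  0.43002213 -0.275716  ] [ 0.70728333 -0.19920828  0.20904988]
```

View pics/j.png

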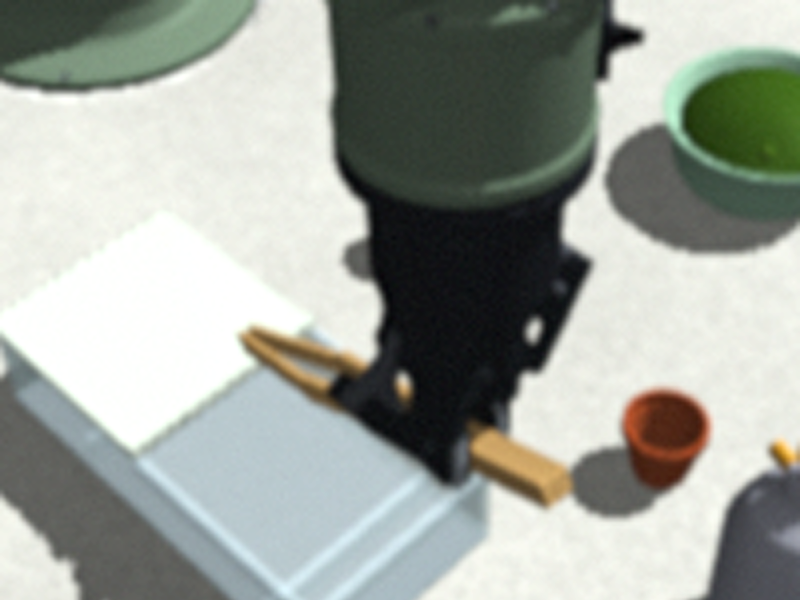

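The tweezers are out above the tub, with tips at crop (247,338) and handle end at (552,488). Next I'll get the slope and the offset from grip to tip.

```bash
python3 - <<'E'
from h import *
import pickle
s,f,t=pickle.load(open("f4.pkl","rb"))
g=s["position"]+[0,0,.019];y=s["tool_rot"][2]
q=[onplane(f,150+(u+.5)/4-.5,130+(v+.5)/4-.5,g,y) for u,v in((247,338),(552,488))]
d=q[0]-q[1];print(q,"len",np.linalg.norm(d),"slope",np.degrees(np.arctan2(-d[2],np.hypot(*d[:2]))), "tip-TCP",q[0]-s["position"])
# pot
h=cv2.cvtColor(t["pixels"],cv2.COLOR_RGB2HSV).astype(int)
m=((h[...,0]>35)&(h[...,0]<95)&(h[...,1]>50)).astype(np.uint8)
m[:140]=0;m[220:]=0;m[:,:120]=0;m[:,200:]=0
print(cv2.boundingRect(m))
i=cv2.cvtColor(t["pixels"],cv2.COLOR_RGB2GRAY)
k=max(cv2.findContours(m,cv2.RETR_EXTERNAL,cv2.CHAIN_APPROX_NONE)[0],key=cv2.contourArea)
e=cv2.fitEllipse(k);print(e,onz(t,*e[0],.065))
print("rim from view (252,281) of 800", onz(t,252*.64,281*.64,.058), onz(t,215*.64,281*.64,.058),onz(t,290*.64,281*.64,.058),onz(t,252*.64,242*.64,.058),onz(t,252*.64,320*.64,.0))
E
```

```text
[array([ 0.53703459, -0.20668474,  0.15349901]), array([ 0.75980666, -0.19690173,  0.2413768 ])] len 0.2396781407446951 slope 21.50911066160165 tip-TCP [-0.17024874 -0.00747645 -0.05555087]
(141, 160, 39, 39)
((160.24508666992188, 178.88467407226562), (38.07912063598633, 38.665645599365234), 57.62969207763672) [0.52644352 0.24713995 0.065     ]
rim from view (252,281) of 800 [0.52435782 0.24527202 0.058     ] [0.52384169 0.31824749 0.058     ] [0.52488804 0.17030476 0.058     ] [0.60229444 0.24733935 0.058     ] [0.45107408 0.25461693 0.        ]
```

Call:
jog_arm --pt "0 0 -0.7 0 0.1" --pt "0 0 -0.7 0 0.1" --pt "0.02 -0.4 0 0 0.1" --pt "0.02 -0.8 0 0 0.1" --pt "0.02 -0.8 0 0 0.1" --pt "0.02 -0.8 0 0 0.1" --pt "0.02 -0.8 0 0 0.1" --pt "0.02 -0.8 0 0 0.1" --pt "0.02 -0.8 0 0 0.1" --pt "0.02 -0.8 0 0 0.1" --pt "0.02 -0.8 0 0 0.1" --pt "0.02 -0.8 0 0 0.1"

```text
clock: 8.95
position: [0.7013, 0.0309, 0.2446]
tool_rot: [3.141, 0.002, 0.045]
force: [1.0, -0.0, -0.3]
grip_width: 0.0157
finger_force: 21.8
```

Call:
jog_arm --pt "0.02 -0.8 0 0 0.1" --pt "0.02 -0.8 0 0 0.1" --pt "0.02 -0.8 0 0 0.1" --pt "0.02 -0.8 0 0 0.1" --pt "0.02 -0.8 0 0 0.1" --pt "0.02 -0.8 0 0 0.1" --pt "0.02 -0.8 0 0 0.1" --pt "0.02 -0.8 0 0 0.1" --pt "0.0 -0.4 0 0 0.1" --pt "0 0 0 0 0.1" --pt "0 0 0 0 0.1"

```text
clock: 10.05
position: [0.6981, 0.2325, 0.2455]
tool_rot: [3.141, 0.001, 0.044]
force: [0.8, -0.6, 0.6]
grip_width: 0.0156
finger_force: 21.8
```

Call:
jog_arm --pt "0 -0.4 0.4 0 0.1" --pt "0 -0.3 0.5 0 0.1" --pt "0 0 0.6 0 0.1" --pt "0 0 0.6 0 0.1" --pt "0 0 0.3 0 0.1" --pt "0 0 0 0 0.1" --pt "0 0 0 0 0.1" --pt "0 0 0 0 0.1"

```text
clock: 10.85
position: [0.6976, 0.255, 0.1749]
tool_rot: [-3.141, -0.001, 0.045]
force: [0.4, -0.2, -1.0]
grip_width: 0.0158
finger_force: 21.8
```

```bash
python3 - <<'E'
from h import *
import pickle
s=bot.observe();f=bot.grab_frame("scene");t=bot.grab_frame("top");pickle.dump((s,f,t),open("f5.pkl","wb"));print(s["force"],s["position"])
a=np.clip(cv2.resize(f["pixels"][110:270,240:440],(800,640),interpolation=cv2.INTER_CUBIC)[:600]*1.3,0,255).astype(np.uint8);cv2.imwrite("pics/k.png",a[:,:,::-1])
E
```

```text
[ 0.36989686 -0.24705038 -0.98815245] [0.69755385 0.25501248 0.17487346]
```

View pics/k.png

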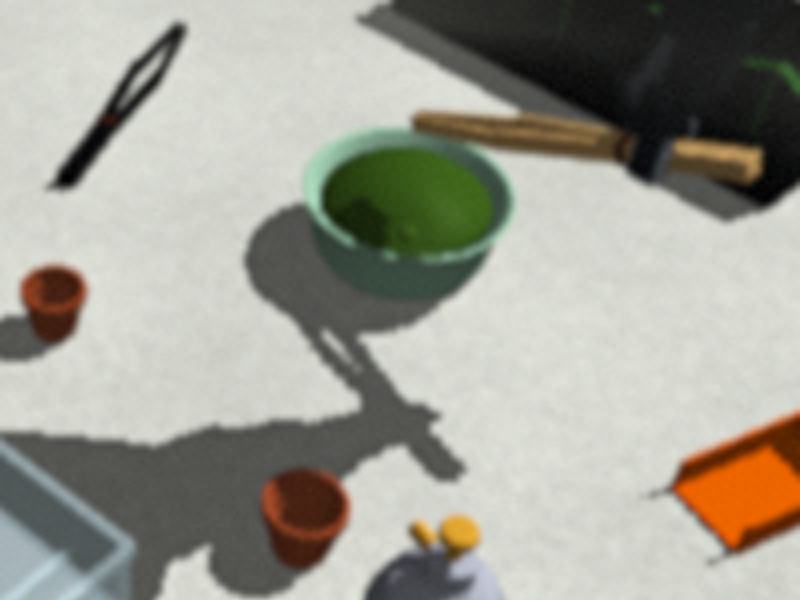

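The tips are at crop (416,122) over the pot and the handle end is at (750,165); nothing else has moved. I'll verify that numerically.

```bash
python3 - <<'E'
from h import *
import pickle
s,f,t=pickle.load(open("f5.pkl","rb"));t0=pickle.load(open("f0.pkl","rb"))["top"]
g=s["position"]+[0,0,.019];y=s["tool_rot"][2]
q=[onplane(f,240+(u+.5)/4-.5,110+(v+.5)/4-.5,g,y) for u,v in((416,122),(750,165))]
d=q[0]-q[1];print(q,"len",np.linalg.norm(d),"slope",np.degrees(np.arctan2(-d[2],np.hypot(*d[:2]))))
print("tip to pot",np.hypot(*(q[0][:2]-[.526,.246])))
A,B=[cv2.cvtColor(x["pixels"],cv2.COLOR_RGB2GRAY)[190:245,275:345].astype(np.float32) for x in(t0,t)]
print("tub px shift",cv2.phaseCorrelate(A,B))
E
```

```text
[array([0.52898473, 0.24747771, 0.12056698]), array([0.75051964, 0.25737996, 0.20940258])] len 0.2388881239519063 slope 21.831061427999742
tip to pot 0.003330501836934354
tub px shift ((0.4016874769050389, -0.12378563008812549), 0.5445727034851356)
```

The tips are 3 mm from the pot's middle at z ≈ 0.12, sloping 22°, and the tub has not shifted noticeably. I'm handing it in.

```bash
python3 -c "
from workcell import bot
print(bot.job_done())"
```

```text
the job is handed in; nothing more can be done
None
```

I drew the bamboo tweezers out slantwise and handed the job in with the gripper holding them: tips about 3 mm from the bonsai pot's middle, 0.12 m above the table, sloping down 22°; no verdict was shown, and the last images showed no noticeable shift of the tub, pots or mister.

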